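Roll a roller blank into the V-block

TASK

With the fingertips, roll the aluminium round bar that lies on the bench up the ramp and over the low lip into the V-block, and slide it along so that it finally lies fully down in the V with its end against the stop plate. Do not pick the bar up at any time, and leave the other things on the bench where they are.

Things in the scene. Friction and masses are not known exactly. Their poses are not given: they have to be found in the camera images.
- bar: the roller blank: the only round bar lying on its side, plain aluminium, smooth and lightly oiled (slippery), 32 mm diameter, 130 mm long, about 0.3 kg. Origin at its centre (16 mm above the bench at the start); y along its length, x and z turn as it rolls. It starts in front of the V-block's ramp, at most about 0.2 rad off parallel to the V. Rolls easily; runs back down the ramp if let go there.
- vblock: dark grey steel V-block fixed to the bench. Origin: bottom line of the V, mid-length, bench level; z up, y along the V, x the way a bar rolls in. Outline across, mm: ramp from the bench at x -49 up to a low lip 8.5 high at x -15, down to the V's bottom at x 0, tall jaw up at 45 deg to 30 high at x 30, flat top to x 48. Length y -60 to +60; stop plate closes the -y end, the +y end is open.
- seat (a point): where the centre of the bar must finally be (bar down in the V, end on the stop): x -2.6, y +5, z 20 mm in the V-block's frame, same axes. The bar's other end then stands 10 mm out of the V-block's open (+y) end, free to be pushed.
- stop_face (a point): point on the inner face of the stop plate (10 mm thick, 32 mm high, block x from -15 to +48 mm), above the bottom of the V, 20 mm above the bench, at block y = -60 mm; the face looks along the block's +y; point axes as the V-block's
- stub: short upright round bar stub, plain aluminium, 32 mm diameter, 60 mm tall, standing on the bench behind the tall jaw of the V-block; bystander; origin at its underside
- spool: thread spool, 48 mm diameter, 60 mm tall, standing on the robot's side of the work; bystander; origin at its underside
- handwheel: black sewing-machine handwheel lying flat, 84 mm diameter, 24 mm high, on the side of the work away from the robot; bystander; origin at its underside
- screwdriver: screwdriver lying on the bench at the left; bystander; origin at its underside
- oil: white oil bottle with a black cap, 44 mm diameter, about 110 mm tall, standing at the left; bystander; origin at its underside
- wrench: wrench lying on the bench at the right; bystander; origin at its underside
- bobbin: small steel bobbin, 22 mm diameter, 12.5 mm high, lying flat at the right near the robot; bystander; origin at its underside
There are look-alikes about, which are no part of the job. What is shaped like the bar but pink is not meant.

How it is judged:
On the way:
1. the bar is rolled over the bench: it turns by more than 1 rad about its own length (angle between bar's own z axis and vertical above 1 rad and z of bar in the frame of vblock below 0.034 m), for 0.04 s.
At the end, for the whole second after the job is handed in: The bar rests in the V (centre within 4 mm across and 2.5 mm in height of its seat, parallel to the V within 0.05 rad), its end within 4 mm of the stop plate, at rest (x of bar in the frame of vblock between -0.0065 and 0.0015 m and z of bar in the frame of vblock between 0.0175 and 0.022 m and angle between the y axis of bar and the y axis of vblock, either way round below 0.05 rad and y of bar in the frame of vblock between 0.002 and 0.009 m and linear speed of bar below 0.01 m/s); the robot touches nothing.
It fails at once if the bar is lifted off the bench before the ramp (centre more than 6 mm above its height when lying) (x of bar in the frame of vblock below -0.065 m and z of bar in the frame of vblock above 0.022 m).
It fails at once if the bar is lifted or carried (centre higher than 34 mm above the bench; rolling over the lip it passes 25 mm) (z of bar in the frame of vblock above 0.034 m).
It fails at once if another thing on the bench is moved by more than 20 mm (distance of any of stub, spool, handwheel, screwdriver, oil, wrench, bobbin from where it was at the start of the episode above 0.02 m).
It also fails if it takes over 46 s, if anything falls off the work surface, if the arm or the gripper's body presses on something with over 40 N, if the wrist force passes 120 N, or if a joint passes its speed limit or range.

ROBOT

A 6-joint arm with a two-finger parallel gripper is mounted at the origin on the work surface. World frame = base frame: x ahead of the robot, y to its left, z up, the work surface at z = 0. Lengths are in m, angles in rad, forces in N, time in s.
With the tool pointing down it reaches from about 0.375 to 0.975 m from the base axis. Payload 3.8 kg.
Tool frame: the origin (TCP) lies between the finger pads; the fingertips stand 14 mm ahead of it and the grasp point (between the pads) lies 5 mm behind it (manip.tcp_to_tips is the distance from the TCP to the fingertips, in m); z points along the fingers, y is the line along which they close (so a half turn about z gives the same grasp; the last joint's range is limited). The gripper opens to 88 mm and grips with 3 to 60 N. Pads are 18 mm wide; open, the fingers measure 123 mm over their backs; the gripper's body (75 mm by 187 mm) begins 45 mm behind the grasp point.
Start: joints at [1.292, 0.264, 1.604, -0, 1.274, -0.037], TCP at [0.162, 0.655, 0.253] pointing down, gripper open.
Joint ranges: [-2.63, 2.63], [-0.94, 2.18], [0.31, 2.57], [-1.31, 4.45], [0, 2.66], [-2.55, 2.55]. Speed limits (rad/s): [2.57, 2.57, 3.14, 3.14, 3.14, 3.14].

INTERFACE

Orientations are given as a unit quaternion [w, x, y, z].
In Python, from workcell import manip gives the robot as it stands.
- The arm moves only by the tool play_rows, never from a script. Its argument "increments" is a list of rows, each an object of numbers: "dx", "dy", "dz": the shift along the tool's x, y, z scaled (see below); "turn": the turn about the tool's z scaled (see below). In form: [{"dx": .., "dy": .., "dz": .., "turn": ..}, ...]. A call has 1 to 10 rows; each row shifts and turns the commanded pose from where the row before left it, along the tool's axes as they then stand; what a row does not reach is not made up. The controller multiplies each number of a shift by 2 cm and each number of a turn by 0.08 rad. A row lasts 1/12 s, in which the tool goes at most 41.7 mm and 7.16 degrees, less where a joint would pass 70% of its speed; a pose out of reach is approached as far as the arm can. A call with a number of a shift or a turn outside -1 to 1 is refused whole. A call with a gripper value outside its range is refused whole. "hand" is the finger opening in mm, from 0 to 88.1, set as the call begins (left out, the last holds). The fingers move at their own pace and stop on an object; the grip force is fixed at half the most. Time passes only in rows, so rows that do not move let the fingers close. It gives the time, the measured TCP pose, the force, the opening and the grip force at its end, in the units of the state.
- manip.get_state(): the state, without advancing time (a new reading comes with each control period).
- manip.read_camera(name): name is "side" or "top"; returns (picture, depth): 384x512x3 uint8, red, green, blue; 384x512 float32, m along the optical axis (not along the pixel's ray), 0 where there is no reading.
- manip.calibration(name): a dict with "fx", "fy", "cx", "cy" (pixels), "pose" (4x4, takes a point from camera to world coordinates). Camera axes: x right, y down, z forward; pixel columns grow to the right and rows downward; lengths in m; the calibration is good to about 2 mm. A picture is of the moment at which its call begins. calibration takes no time and is no camera call.
- manip.close_job(): hands the job in; it is judged then, once.
Trained networks look in the newest picture that a camera, given by its name, has taken for a name from the list of things; names that differ only in an ending like _2 or _b are one class to them, and where a whole thing is asked for, a point or a joint stands for the part that bears it (a point fixed in the world has none). Each returns a list of dicts, best first, with "conf" (0 to 1); they miss things now and then, are a little off and sometimes report something else, mostly with a low value. They report only what shows in the picture. A call takes as long as a camera call. They do not tell look-alikes from the thing itself.
- manip.boxes_of(camera, name): "xy" ([column, row] in pixels, amid what is visible of it).
The state is a dict: "t": time; "joint_positions": joint angles; "qd": joint speeds; "joint_efforts": joint torques, N m; "eef_pos": TCP position; "tcp_rot": TCP orientation; "force": force on the tool from outside, world axes, zero at the start; "torque": the same for the moment, N m; "width": finger opening in m; "gripper_force": force on a finger pad.
Only numpy, scipy, OpenCV 4.12 (cv2) and the standard library are available. Lean on these libraries where they do the work, as an engineer would, in place of code of your own. Each camera call takes 0.05 s, during which the arm holds its last target. There are 200 camera calls.

## Working session

There is one attempt and no reset: what is moved stays moved. The work goes in short steps, Python scripts to look and compute and a tool call to move; the robot and the scene stay as the last step left them, time stands still between calls to the robot, and variables do not carry over. Pictures are saved under pics/ and viewed, at most 10 in all, crops included, and the job is handed in when it is done.

Besides the shell and the picture viewer there is one more tool, called as name([rows], argument=value, ...), one row to a line, values as JSON. play_rows: Moves the arm, as the interface text tells. Its arguments: {"type":"object","properties":{"increments":{"type":"array","items":{"type":"object","properties":{"dx":{"type":"number"},"dy":{"type":"number"},"dz":{"type":"number"},"turn":{"type":"number"}}}},"hand":{"type":"number"}},"required":["increments"]}

```bash
ls; mkdir -p pics; python3 - <<'E'
from workcell import manip
import cv2,numpy as np
for n in("top","side"):
    p,d=manip.read_camera(n); cv2.imwrite(f"pics/{n}0.png",cv2.cvtColor(p,cv2.COLOR_RGB2BGR)); np.save(f"pics/{n}0.npy",d)
    c=manip.calibration(n); print(n,c["fx"],c["cx"],c["cy"],np.round(c["pose"],3).tolist())
    for k in("bar","vblock"): print(k,manip.boxes_of(n,k))
s=manip.get_state(); print(s["t"],s["eef_pos"],s["tcp_rot"],s["width"])
E
```

```text
pics
top 488.83124359323205 258.07146090674 194.29044622951508 [[0.027, -0.997, 0.075, 0.45], [-1.0, -0.027, 0.0, -0.017], [0.002, -0.075, -0.997, 1.537], [0.0, 0.0, 0.0, 1.0]]
bar [{'xy': [232.7, 251.8], 'conf': 0.9}, {'xy': [257.9, 202.3], 'conf': 0.8}, {'xy': [208.8, 204.8], 'conf': 0.75}, {'xy': [237.4, 147.0], 'conf': 0.62}]
vblock [{'xy': [307.3, 209.3], 'conf': 0.92}]
side 406.753505880777 257.4987911484353 192.29413002886386 [[0.823, -0.277, 0.496, -0.071], [-0.568, -0.428, 0.703, -0.916], [0.018, -0.86, -0.51, 0.689], [0.0, 0.0, 0.0, 1.0]]
bar [{'xy': [252.3, 200.3], 'conf': 0.88}, {'xy': [193.5, 205.4], 'conf': 0.82}, {'xy': [224.2, 182.1], 'conf': 0.59}, {'xy': [281.0, 175.3], 'conf': 0.59}]
vblock [{'xy': [275.9, 232.9], 'conf': 0.37}]
0.3 [0.16155872 0.65514917 0.25224629] [-5.89010228e-05  1.20599525e-01  9.92701167e-01 -3.79040018e-04] 0.08803627195086013
```

View pics/top0.png

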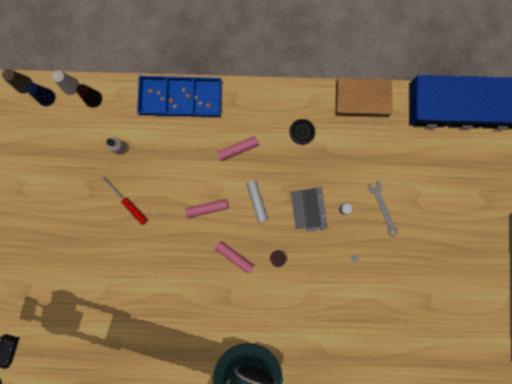

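View pics/side0.png

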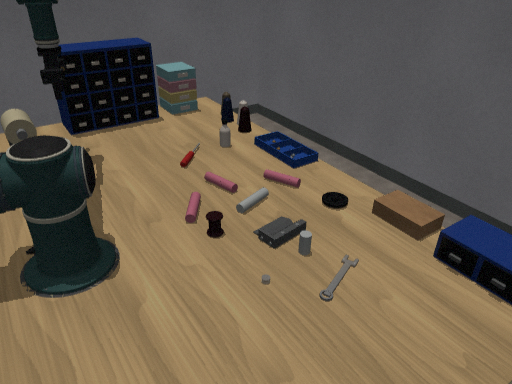

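The top view shows the plain bar at about (257,200), to the left of the V-block at (308,209). The pink bars are look-alikes. The stop plate looks to be at the V-block's lower (robot-side) edge. Next I'll fit the geometry from depth.

```bash
cat > h.py <<'E'
from workcell import manip
import cv2,numpy as np
def pts(n,p,d):
    c=manip.calibration(n); v,u=np.nonzero(d>0); z=d[v,u]
    P=np.c_[(u-c["cx"])/c["fx"]*z,(v-c["cy"])/c["fy"]*z,z,np.ones_like(z)]@np.array(c["pose"]).T
    return P[:,:3],p[v,u],np.c_[u,v]
E
python3 - <<'E'
from h import *
for n in("top","side"):
    p=cv2.cvtColor(cv2.imread(f"pics/{n}0.png"),cv2.COLOR_BGR2RGB); d=np.load(f"pics/{n}0.npy")
    P,C,U=pts(n,p,d)
    bench=(abs(P[:,0]-.45)<.2)&(abs(P[:,1])<.25)
    print(n,"bench z",np.median(P[bench,2]))
    q=P[bench&(P[:,2]>.006)&(C.max(1).astype(int)-C.min(1)<40)]; 
    # clusters
    g=np.zeros((400,500),np.uint8); ij=np.c_[(q[:,0]-.25)*1000,(q[:,1]+.25)*1000].astype(int); g[ij[:,0].clip(0,399),ij[:,1].clip(0,499)]=1
    g=cv2.dilate(g,np.ones((7,7))); k,l=cv2.connectedComponents(g)
    L=l[ij[:,0].clip(0,399),ij[:,1].clip(0,499)]
    for i in range(1,k):
        s=q[L==i]
        if len(s)<25: continue
        r=cv2.minAreaRect(s[:,:2].astype(np.float32)*1000)
        print(len(s),"mean",s.mean(0).round(4),"zmax",np.percentile(s[:,2],95).round(4),"rect",np.round(r[0],1),np.round(r[1],1),round(r[2],1))
E
python3 - <<'E'
import cv2
t=cv2.imread('pics/top0.png')[160:250,220:360]; s=cv2.imread('pics/side0.png')[165:265,190:330]
t=cv2.resize(t,(560,360),interpolation=cv2.INTER_CUBIC)
cv2.imwrite('pics/crop.png',t)
E
```

```text
top bench z -0.0007653399730258581
180 mean [ 0.3703 -0.0816  0.0583] zmax 0.0641 rect [370.4 -81.6] [43.5 43.3] 73.0
725 mean [ 0.5237 -0.1925  0.0199] zmax 0.0332 rect [ 521.  -179.1] [133.   88.9] 10.1
411 mean [ 0.5435 -0.0135  0.0272] zmax 0.0341 rect [543.7 -13.6] [128.8  30.6] 18.9
side bench z -0.0012644473796743494
62 mean [ 0.3346 -0.0031  0.0164] zmax 0.0264 rect [334.7  -1.9] [ 8.6 29.8] 60.5
318 mean [ 0.3666 -0.0913  0.0402] zmax 0.0598 rect [369.6 -85.1] [46.9 45.2] 68.8
542 mean [ 0.5095 -0.2154  0.0221] zmax 0.0308 rect [ 523.6 -194.5] [136.3  66.5] 8.9
341 mean [ 0.5381 -0.0254  0.0227] zmax 0.0307 rect [545.9 -18.4] [135.3  32.8] 16.8
97 mean [0.5156 0.1161 0.0138] zmax 0.022 rect [516.4 135.9] [ 31.  127.8] 15.7
```

View pics/crop.png

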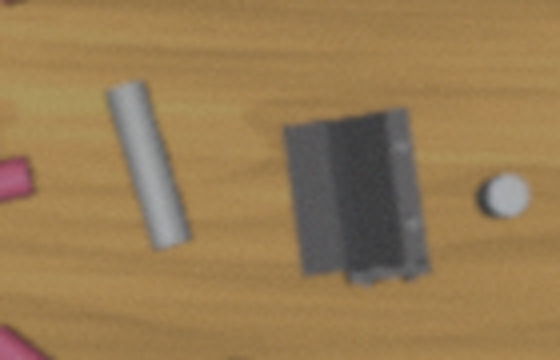

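Geometry is consistent: the bar's heading is about 8° off the block's, and the stop is on the robot's side. Next is a finer fit of both.

```bash
cat >> h.py <<'E'
from scipy.optimize import least_squares
def load(n,tag):
    p=cv2.cvtColor(cv2.imread(f"pics/{n}{tag}.png"),cv2.COLOR_BGR2RGB); return pts(n,p,np.load(f"pics/{n}{tag}.npy"))
def shot(n,tag):
    p,d=manip.read_camera(n); cv2.imwrite(f"pics/{n}{tag}.png",cv2.cvtColor(p,cv2.COLOR_RGB2BGR)); np.save(f"pics/{n}{tag}.npy",d)
def toB(P,b):
    y=np.array([np.cos(b[2]),np.sin(b[2])]); x=np.array([y[1],-y[0]]); q=P[:,:2]-b[:2]; return np.c_[q@x,q@y]
def hgt(q):
    z=np.interp(q[:,0],[-49,-15,-14.9,0,30,48,48.5],[0,8.5,8.5,0,30,30,0])*(abs(q[:,1])<60)
    return np.where((q[:,1]<-60)&(q[:,1]>-70)&(q[:,0]>-15)&(q[:,0]<48),32,z)
def fitblock(P):
    P=P[(abs(P[:,0]-.52)<.1)&(abs(P[:,1]+.18)<.075)]*1000
    def cost(b): return np.minimum(abs(P[:,2]-b[3]-hgt(toB(P,b))),10).mean()
    from scipy.optimize import differential_evolution as de
    r=de(cost,[(490,550),(-210,-150),(0,.35),(-4,4)],seed=1,tol=1e-6,maxiter=150); return r.x,r.fun
def fitbar(P,x0,r=16):
    P=P*1000; a=np.array(x0[:2]); k=(np.hypot(*(P[:,:2]-a).T)<80)&(P[:,2]>5)&(P[:,2]<42); P=P[k]
    def res(v):
        q=toB(P,[v[0],v[1],v[2]]); return np.hypot(q[:,0],P[:,2]-v[3])-r
    s=least_squares(res,x0,loss="soft_l1",f_scale=2); v=s.x; q=toB(P,v)
    ok=abs(res(v))<4; e=np.percentile(q[ok,1],[1,99]); m=e.mean()
    return v[0]+m*np.cos(v[2]),v[1]+m*np.sin(v[2]),v[2],v[3],e[1]-e[0],ok.sum()
E
python3 - <<'E'
from h import *
for n in("top","side"):
    P,C,U=load(n,0); b,f=fitblock(P); print(n,"block",b.round(3),round(f,2))
    v=fitbar(P,[544,-15,.3,16]); print("bar",np.round(v,3),"in block",toB(np.array([v[:2]]),b).round(1), round(v[2]-b[2],3))
E
```

```text
top block [ 5.26810e+02 -1.76038e+02  1.64000e-01 -1.37800e+00] 2.84
bar [ 5.42977e+02 -1.42830e+01  3.37000e-01  1.46350e+01  1.26801e+02
  3.77000e+02] in block [[-156.9   42.4]] 0.173
side block [ 5.29454e+02 -1.76993e+02  1.55000e-01 -1.53100e+00] 2.58
bar [ 5.44132e+02 -1.52450e+01  3.31000e-01  1.40320e+01  1.29196e+02
  3.14000e+02] in block [[-157.6   39.4]] 0.176
```

play_rows([
  {"turn":1},
  {"turn":1},
  {"turn":1},
  {"turn":1},
  {"turn":1},
  {"turn":1},
  {"turn":1},
  {"turn":1},
  {"turn":1},
  {"turn":1},
], hand=60)

```text
validation failed for argument at $.in...
```

play_rows([
  {"turn":1},
  {"turn":1},
  {"turn":0.45},
  {"dx":-0.95,"dy":0.19},
  {"dx":-0.95,"dy":0.19},
  {"dx":-0.95,"dy":0.19},
  {"dx":-0.95,"dy":0.19},
  {"dx":-0.95,"dy":0.19},
  {"dx":-0.95,"dy":0.19},
  {"dx":-0.95,"dy":0.19},
])

```text
validation failed for argument at $.in...
```

play_rows([
  {"dx":-0.95,"dy":0.19},
  {"dx":-0.95,"dy":0.19},
  {"dx":-0.95,"dy":0.19},
  {"dx":-0.95,"dy":0.19},
  {"dx":-0.95,"dy":0.19},
  {"dx":-0.95,"dy":0.19},
  {"dx":-0.95,"dy":0.19},
  {"dx":-0.95,"dy":0.19},
  {"dx":-0.95,"dy":0.19},
  {"dx":-0.95,"dy":0.19},
])

```text
validation failed for argument at $.in...
```

play_rows([
  {"dx":-0.95,"dy":0.19},
  {"dx":-0.95,"dy":0.19},
  {"dx":-0.95,"dy":0.19},
  {"dx":-0.95,"dy":0.19},
  {"dx":-0.95,"dy":0.19},
  {"dx":-0.95,"dy":0.19},
  {"dx":-0.95,"dy":0.19},
  {"dx":-0.95,"dy":0.19},
  {"dx":-0.95,"dy":0.19},
  {"dx":-0.95,"dy":0.19},
])

```text
validation failed for argument at $.in...
```

```bash
cat >> h.py <<'E'
B=[528.,-176.5,.16]
from scipy.spatial.transform import Rotation as R
def st():
    s=manip.get_state(); w,x,y,z=s["tcp_rot"]; M=R.from_quat([x,y,z,w]).as_matrix()
    p=s["eef_pos"]*1000; yaw=np.arctan2(M[1,1],M[0,1])
    print("t",s["t"],"tcp",p.round(1),"yaw",yaw.round(3),"tilt",M[2,2].round(4),"inblock",toB(p[None],B).round(1),"F",np.round(s["force"],1),"w",round(s["width"]*1000,1),"cmd q",np.round(s["joint_positions"],2))
    return p,yaw,M
def go(tx,ty,tz=None,tyaw=None):
    p,yaw,M=st(); d=np.array([tx,ty,tz or p[2]])-p; u=M.T@d/20; print("units dx dy dz",u.round(2),"turn",None if tyaw is None else round((yaw-tyaw)/.08,2))
E
python3 -c "
from h import *
go(530.4,23,None,.334)"
```

```text
t 0.3 tcp [161.6 655.1 252.2] yaw 1.329 tilt -1.0 inblock [[-879.4 -229.3]] F [-0.2  0.4  0.7] w 88.0 cmd q [ 1.29  0.26  1.6  -0.    1.27 -0.04]
units dx dy dz [-2.547e+01 -2.627e+01  2.000e-02] turn 12.44
```

Rejected, so nothing moved. It probably wants all four fields in every row.

play_rows([
  {"dx":0,"dy":0,"dz":0,"turn":1},
  {"dx":0,"dy":0,"dz":0,"turn":1},
  {"dx":0,"dy":0,"dz":0,"turn":1},
  {"dx":0,"dy":0,"dz":0,"turn":1},
  {"dx":0,"dy":0,"dz":0,"turn":1},
  {"dx":0,"dy":0,"dz":0,"turn":1},
  {"dx":0,"dy":0,"dz":0,"turn":1},
  {"dx":0,"dy":0,"dz":0,"turn":1},
  {"dx":0,"dy":0,"dz":0,"turn":1},
  {"dx":0,"dy":0,"dz":0,"turn":1},
], hand=60)

```text
t: 1.13
eef_pos: [0.1616, 0.6553, 0.2526]
tcp_rot: [0.0, 0.499, 0.866, -0.0]
force: [-0.4, 0.1, 0.4]
width: 0.06
gripper_force: 0.0
```

play_rows([
  {"dx":0,"dy":0,"dz":0,"turn":1},
  {"dx":0,"dy":0,"dz":0,"turn":1},
  {"dx":0,"dy":0,"dz":0,"turn":0.45},
  {"dx":-0.95,"dy":0.19,"dz":0,"turn":0},
  {"dx":-0.95,"dy":0.19,"dz":0,"turn":0},
  {"dx":-0.95,"dy":0.19,"dz":0,"turn":0},
  {"dx":-0.95,"dy":0.19,"dz":0,"turn":0},
  {"dx":-0.95,"dy":0.19,"dz":0,"turn":0},
  {"dx":-0.95,"dy":0.19,"dz":0,"turn":0},
  {"dx":-0.95,"dy":0.19,"dz":0,"turn":0},
])

```text
t: 1.97
eef_pos: [0.2306, 0.5375, 0.2527]
tcp_rot: [0.0, 0.58, 0.815, 0.0]
force: [-0.0, 0.5, 0.1]
width: 0.0598
gripper_force: 0.0
```

play_rows([
  {"dx":-0.95,"dy":0.19,"dz":0,"turn":0},
  {"dx":-0.95,"dy":0.19,"dz":0,"turn":0},
  {"dx":-0.95,"dy":0.19,"dz":0,"turn":0},
  {"dx":-0.95,"dy":0.19,"dz":0,"turn":0},
  {"dx":-0.95,"dy":0.19,"dz":0,"turn":0},
  {"dx":-0.95,"dy":0.19,"dz":0,"turn":0},
  {"dx":-0.95,"dy":0.19,"dz":0,"turn":0},
  {"dx":-0.95,"dy":0.19,"dz":0,"turn":0},
  {"dx":-0.95,"dy":0.19,"dz":0,"turn":0},
  {"dx":-0.95,"dy":0.19,"dz":0,"turn":0},
])

```text
t: 2.8
eef_pos: [0.3286, 0.3703, 0.2528]
tcp_rot: [0.0, 0.58, 0.815, 0.0]
force: [0.8, -0.1, 0.2]
width: 0.0601
gripper_force: 0.0
```

play_rows([
  {"dx":-0.95,"dy":0.19,"dz":0,"turn":0},
  {"dx":-0.95,"dy":0.19,"dz":0,"turn":0},
  {"dx":-0.95,"dy":0.19,"dz":0,"turn":0},
  {"dx":-0.95,"dy":0.19,"dz":0,"turn":0},
  {"dx":-0.95,"dy":0.19,"dz":0,"turn":0},
  {"dx":-0.95,"dy":0.19,"dz":0,"turn":0},
  {"dx":-0.95,"dy":0.19,"dz":0,"turn":0},
  {"dx":-0.95,"dy":0.19,"dz":0,"turn":0},
  {"dx":-0.95,"dy":0.19,"dz":0,"turn":0},
  {"dx":-0.95,"dy":0.19,"dz":0,"turn":0},
])

```text
t: 3.63
eef_pos: [0.4266, 0.2032, 0.2529]
tcp_rot: [0.0, 0.58, 0.815, 0.0]
force: [0.1, -0.3, 0.2]
width: 0.06
gripper_force: 0.0
```

```bash
python3 -c "
from h import *
go(530.4,23,26,.334)"
```

```text
t 3.6333 tcp [426.6 203.2 252.9] yaw 0.333 tilt -1.0 inblock [[-391.   -39.6]] F [ 0.1 -0.3  0.2] w 60.0 cmd q [ 0.39 -0.13  2.02 -0.    1.25  0.06]
units dx dy dz [-10.21   1.95  11.34] turn -0.01
```

play_rows([
  {"dx":-1,"dy":0.19,"dz":0.5,"turn":0},
  {"dx":-1,"dy":0.19,"dz":0.5,"turn":0},
  {"dx":-1,"dy":0.19,"dz":0.5,"turn":0},
  {"dx":-1,"dy":0.19,"dz":0.5,"turn":0},
  {"dx":-1,"dy":0.19,"dz":0.5,"turn":0},
  {"dx":-1,"dy":0.19,"dz":0.5,"turn":0},
  {"dx":-1,"dy":0.19,"dz":0.5,"turn":0},
  {"dx":-1,"dy":0.19,"dz":0.5,"turn":0},
  {"dx":-1,"dy":0.19,"dz":0.5,"turn":0},
  {"dx":-1,"dy":0.19,"dz":0.5,"turn":0},
])

```text
t: 4.47
eef_pos: [0.528, 0.0265, 0.1524]
tcp_rot: [0.0, 0.58, 0.814, 0.0]
force: [-0.5, 0.2, 0.2]
width: 0.0601
gripper_force: 0.0
```

play_rows([
  {"dx":-0.2,"dy":0,"dz":0.5,"turn":0},
  {"dx":0,"dy":0,"dz":0.8,"turn":0},
  {"dx":0,"dy":0,"dz":0.8,"turn":0},
  {"dx":0,"dy":0,"dz":0.8,"turn":0},
  {"dx":0,"dy":0,"dz":0.8,"turn":0},
  {"dx":0,"dy":0,"dz":0.8,"turn":0},
  {"dx":0,"dy":0,"dz":0.6,"turn":0},
  {"dx":0,"dy":0,"dz":0.6,"turn":0},
  {"dx":0,"dy":0,"dz":0.4,"turn":0},
  {"dx":0,"dy":0,"dz":0.2,"turn":0},
])

```text
t: 5.3
eef_pos: [0.5281, 0.0239, 0.0255]
tcp_rot: [-0.001, 0.58, 0.815, -0.0]
force: [-0.0, 0.2, 0.3]
width: 0.0602
gripper_force: 0.0
```

```bash
python3 -c "
from h import *
shot('side',1);shot('top',1)
go(530.4,23,26,.334)
for n in ('top','side'):
  P,C,U=load(n,1); v=fitbar(P,[544,-15,.33,15]); print(np.round(v,3))
i=cv2.imread('pics/side1.png')[110:280,150:350]; cv2.imwrite('pics/c1.png',cv2.resize(i,None,fx=3,fy=3))
"
```

```text
t 5.4 tcp [528.4  23.8  26.1] yaw 0.333 tilt -1.0 inblock [[-197.7   32.3]] F [-0.7  0.1 -1.6] w 59.9 cmd q [-0.    0.25  2.1   0.    0.8  -0.34]
units dx dy dz [-0.07  0.08  0.  ] turn -0.01
[ 5.52337e+02 -3.86800e+01  3.58000e-01  2.18470e+01  1.28522e+02
  3.00000e+01]
[ 5.42162e+02 -1.23850e+01  3.15000e-01  1.61780e+01  1.28480e+02
  2.79000e+02]
```

View pics/c1.png

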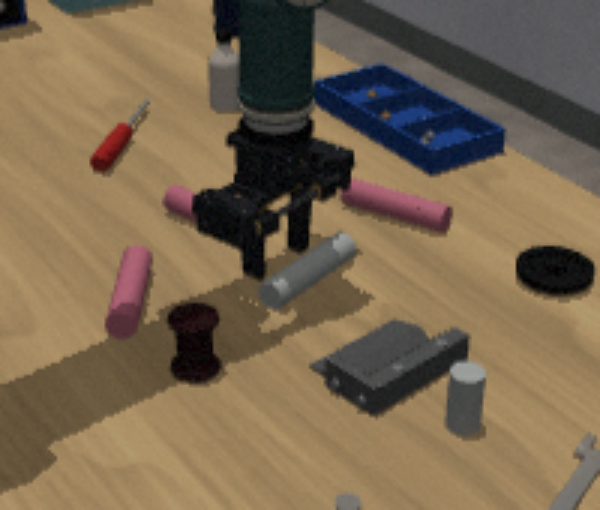

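Tips are standing behind the bar with nothing touched: the fingers are at crop (255,255) and (298,235), and the bar is at (308,270). Now I'll push slowly while turning towards the block's heading.

play_rows([
  {"dx":-0.3,"dy":-0.05,"dz":0,"turn":0},
  {"dx":-0.3,"dy":-0.05,"dz":0,"turn":0},
  {"dx":-0.25,"dy":-0.05,"dz":0,"turn":0.1},
  {"dx":-0.25,"dy":-0.05,"dz":0,"turn":0.15},
  {"dx":-0.25,"dy":-0.05,"dz":0,"turn":0.15},
  {"dx":-0.25,"dy":-0.05,"dz":0,"turn":0.15},
  {"dx":-0.25,"dy":-0.05,"dz":0,"turn":0.15},
  {"dx":-0.25,"dy":-0.05,"dz":0,"turn":0.15},
  {"dx":-0.25,"dy":-0.05,"dz":0,"turn":0.15},
  {"dx":-0.25,"dy":-0.05,"dz":0,"turn":0.15},
])

```text
t: 6.23
eef_pos: [0.5348, -0.0294, 0.0267]
tcp_rot: [-0.0, 0.617, 0.787, -0.0]
force: [0.9, 0.5, -0.4]
width: 0.0599
gripper_force: 0.1
```

```bash
cat >> h.py <<'E'
def look(tag,x0,cam='side'):
    shot(cam,tag); P,C,U=load(cam,tag); k=(C.max(1).astype(int)-C.min(1)<45)&(C.max(1)>70); v=fitbar(P[k],x0)
    print("bar",np.round(v,2),"inblock",toB(np.array([v[:2]]),B).round(1),"dyaw",round(v[2]-B[2],3))
E
python3 -c "
from h import *
st(); look(2,[548,-40,.27,15])"
```

```text
t 6.2333 tcp [534.8 -29.4  26.7] yaw 0.24 tilt -1.0 inblock [[-144.1   30.2]] F [ 0.9  0.5 -0.4] w 59.9 cmd q [-0.1   0.25  2.08  0.    0.8  -0.34]
bar [ 5.5754e+02 -5.5460e+01  3.4000e-01  1.3930e+01  1.2993e+02  2.8600e+02] inblock [[-114.8   48.4]] dyaw 0.178
```

play_rows([
  {"dx":-0.1,"dy":0.4,"dz":0,"turn":0.2},
  {"dx":-0.1,"dy":0.4,"dz":0,"turn":0.2},
  {"dx":-0.15,"dy":0.2,"dz":0,"turn":0.2},
  {"dx":-0.2,"dy":0,"dz":0,"turn":0.2},
  {"dx":-0.2,"dy":0,"dz":0,"turn":0.2},
  {"dx":-0.2,"dy":0,"dz":0,"turn":0},
  {"dx":-0.2,"dy":0,"dz":0,"turn":0},
  {"dx":-0.2,"dy":0,"dz":0,"turn":0},
])

```text
t: 6.95
eef_pos: [0.559, -0.0513, 0.0266]
tcp_rot: [-0.0, 0.648, 0.762, -0.0]
force: [-0.1, 0.1, -0.0]
width: 0.06
gripper_force: 0.1
```

```bash
python3 -c "
from h import *
st(); look(3,[557,-65,.27,15])"
```

```text
t 6.95 tcp [559.  -51.3  26.6] yaw 0.161 tilt -1.0 inblock [[-118.7   50.6]] F [-0.1  0.1 -0. ] w 60.0 cmd q [-0.14  0.3   2.03 -0.    0.82 -0.3 ]
bar [ 5.6723e+02 -8.4850e+01  3.2000e-01  1.3980e+01  1.3014e+02  3.1000e+02] inblock [[-84.2  53.3]] dyaw 0.159
```

play_rows([
  {"dx":-0.2,"dy":0.1,"dz":0,"turn":0},
  {"dx":-0.2,"dy":0.1,"dz":0,"turn":0},
  {"dx":-0.2,"dy":0.1,"dz":0,"turn":0},
  {"dx":-0.2,"dy":0.1,"dz":0,"turn":0},
  {"dx":-0.15,"dy":0,"dz":0,"turn":0},
  {"dx":-0.15,"dy":0,"dz":0,"turn":0},
  {"dx":-0.15,"dy":0,"dz":0,"turn":0},
  {"dx":-0.15,"dy":0,"dz":0,"turn":0},
])

```text
t: 7.67
eef_pos: [0.5716, -0.0774, 0.0267]
tcp_rot: [-0.0, 0.648, 0.762, 0.0]
force: [-0.2, 0.9, 0.4]
width: 0.0597
gripper_force: 0.3
```

```bash
python3 -c "
from h import *
st(); look(4,[570,-105,.27,15])"
```

```text
t 7.6667 tcp [571.6 -77.4  26.7] yaw 0.161 tilt -1.0 inblock [[-90.9  58.9]] F [-0.2  0.9  0.4] w 59.7 cmd q [-0.18  0.32  2.    0.    0.83 -0.34]
bar [ 5.7539e+02 -1.1116e+02  3.0000e-01  1.3960e+01  1.2958e+02  3.0700e+02] inblock [[-57.   57.2]] dyaw 0.137
```

play_rows([
  {"dx":-0.15,"dy":0,"dz":0,"turn":0},
  {"dx":-0.15,"dy":0,"dz":0,"turn":0},
  {"dx":-0.15,"dy":0,"dz":0,"turn":0},
  {"dx":-0.15,"dy":0,"dz":0,"turn":0},
  {"dx":-0.15,"dy":0,"dz":0,"turn":0},
  {"dx":-0.15,"dy":0,"dz":0,"turn":0},
  {"dx":-0.15,"dy":0,"dz":0,"turn":0},
])

```text
t: 8.3
eef_pos: [0.575, -0.0979, 0.0268]
tcp_rot: [-0.0, 0.648, 0.762, 0.0]
force: [-0.2, 2.6, 1.1]
width: 0.0601
gripper_force: 1.3
```

```bash
python3 -c "
from h import *
st(); look(5,[575,-115,.27,15])"
```

```text
t 8.3 tcp [575.  -97.9  26.8] yaw 0.161 tilt -1.0 inblock [[-70.1  58.9]] F [-0.2  2.6  1.1] w 60.1 cmd q [-0.21  0.33  1.98  0.    0.83 -0.37]
bar [ 5.7886e+02 -1.2685e+02  2.0000e-01  1.5430e+01  1.2682e+02  3.1500e+02] inblock [[-40.9  58.1]] dyaw 0.036
```

The bar has aligned with the block, but its centre is at block y of about +58, barely over the ramp's end. I'll let it back down onto the bench against the fingers, then slide it along from its free end before climbing.

play_rows([
  {"dx":0.1,"dy":0,"dz":0,"turn":0},
  {"dx":0.15,"dy":0,"dz":0,"turn":0},
  {"dx":0.15,"dy":0,"dz":0,"turn":0},
  {"dx":0.15,"dy":0,"dz":0,"turn":0},
  {"dx":0.15,"dy":0,"dz":0,"turn":0},
  {"dx":0.15,"dy":0,"dz":0,"turn":0},
  {"dx":0.15,"dy":0,"dz":0,"turn":0},
  {"dx":0.15,"dy":0,"dz":0,"turn":0},
  {"dx":0.1,"dy":0,"dz":0,"turn":0},
  {"dx":0,"dy":0,"dz":0,"turn":0},
])

```text
t: 9.18
eef_pos: [0.5709, -0.0728, 0.0267]
tcp_rot: [-0.0, 0.648, 0.762, -0.0]
force: [0.1, 0.2, 0.7]
width: 0.0599
gripper_force: 0.0
```

play_rows([
  {"dx":0.1,"dy":0,"dz":0,"turn":0},
  {"dx":0.1,"dy":0,"dz":0,"turn":0},
  {"dx":0.1,"dy":0,"dz":0,"turn":0},
  {"dx":0.1,"dy":0,"dz":0,"turn":0},
  {"dx":0,"dy":0,"dz":0,"turn":0},
  {"dx":0,"dy":0,"dz":0,"turn":0},
  {"dx":0,"dy":0,"dz":0,"turn":0},
  {"dx":0,"dy":0,"dz":0,"turn":0},
])

```text
t: 9.85
eef_pos: [0.5698, -0.0655, 0.0267]
tcp_rot: [0.0, 0.648, 0.762, 0.0]
force: [-0.3, 0.5, -0.8]
width: 0.0601
gripper_force: 0.0
```

```bash
python3 -c "
from h import *
st(); look(6,[575,-95,.2,15])"
```

```text
t 9.85 tcp [569.8 -65.5  26.7] yaw 0.161 tilt -1.0 inblock [[-103.    58.9]] F [-0.3  0.5 -0.8] w 60.1 cmd q [-0.16  0.31  2.   -0.    0.82 -0.32]
bar [ 5.7705e+02 -1.1370e+02  1.6000e-01  1.3850e+01  1.3026e+02  3.2900e+02] inblock [[-54.2  58.4]] dyaw -0.001
```

play_rows([
  {"dx":0.2,"dy":0.6,"dz":0,"turn":0},
  {"dx":0,"dy":0.8,"dz":0,"turn":0},
  {"dx":0,"dy":0.8,"dz":0,"turn":0},
  {"dx":0,"dy":0.8,"dz":0,"turn":0},
  {"dx":0,"dy":0.8,"dz":0,"turn":0},
  {"dx":0,"dy":0.7,"dz":0,"turn":0},
  {"dx":0,"dy":0.4,"dz":0,"turn":0},
], hand=0)

```text
t: 10.48
eef_pos: [0.6684, -0.0451, 0.027]
tcp_rot: [0.001, 0.648, 0.762, 0.001]
force: [0.1, -0.2, -0.1]
width: 0.0155
gripper_force: 0.0
```

```bash
python3 -c "
from h import *
st(); look(7,[575,-105,.2,15]);look('7',[575,-105,.2,15],'top')"
```

```text
t 10.4833 tcp [668.4 -45.1  27. ] yaw 0.161 tilt -1.0 inblock [[-107.3  159.6]] F [ 0.1 -0.2 -0.1] w 15.5 cmd q [-0.1   0.46  1.79  0.    0.89 -0.27]
bar [ 5.7719e+02 -1.1499e+02  1.9000e-01  1.3360e+01  1.2681e+02  3.0000e+02] inblock [[-52.9  58.4]] dyaw 0.025
bar [ 5.7738e+02 -1.3084e+02  3.4000e-01  2.1530e+01  1.3794e+02  9.1000e+01] inblock [[-37.2  56. ]] dyaw 0.175
```

play_rows([
  {"dx":-0.6,"dy":0,"dz":0,"turn":0},
  {"dx":-0.8,"dy":0,"dz":0,"turn":0},
  {"dx":-0.7,"dy":0,"dz":0,"turn":0},
  {"dx":-0.5,"dy":-0.2,"dz":0,"turn":0},
  {"dx":0,"dy":-0.2,"dz":0,"turn":0},
  {"dx":0,"dy":-0.2,"dz":0,"turn":0},
  {"dx":0,"dy":-0.2,"dz":0,"turn":0},
  {"dx":0,"dy":-0.2,"dz":0,"turn":0},
  {"dx":0,"dy":-0.2,"dz":0,"turn":0},
  {"dx":0,"dy":-0.2,"dz":0,"turn":0},
])

```text
t: 11.42
eef_pos: [0.6462, -0.1011, 0.0268]
tcp_rot: [0.0, 0.648, 0.762, 0.0]
force: [1.1, 0.4, -1.5]
width: 0.0005
gripper_force: 0.4
```

```bash
python3 -c "
from h import *
st(); look(8,[575,-115,.2,15])"
```

```text
t 11.4167 tcp [ 646.2 -101.1   26.8] yaw 0.162 tilt -1.0 inblock [[-55.6 128.7]] F [ 1.1  0.4 -1.5] w 0.5 cmd q [-0.19  0.44  1.82  0.    0.88 -0.36]
bar [ 5.6683e+02 -1.1524e+02  1.7000e-01  1.3990e+01  1.2903e+02  3.2100e+02] inblock [[-54.3  48.1]] dyaw 0.014
```

play_rows([
  {"dx":0,"dy":-0.2,"dz":0,"turn":0},
  {"dx":0,"dy":-0.2,"dz":0,"turn":0},
  {"dx":0,"dy":-0.2,"dz":0,"turn":0},
  {"dx":0,"dy":-0.2,"dz":0,"turn":0},
  {"dx":0,"dy":-0.2,"dz":0,"turn":0},
  {"dx":0,"dy":-0.2,"dz":0,"turn":0},
  {"dx":0,"dy":-0.2,"dz":0,"turn":0},
  {"dx":0,"dy":-0.2,"dz":0,"turn":0},
  {"dx":0,"dy":-0.2,"dz":0,"turn":0},
])

```text
t: 12.22
eef_pos: [0.6107, -0.1075, 0.0268]
tcp_rot: [0.0, 0.648, 0.762, 0.0]
force: [1.7, 0.5, 0.8]
width: 0.0008
gripper_force: 0.6
```

```bash
python3 -c "
from h import *
st(); look(9,[535,-120,.2,15])"
```

```text
t 12.2167 tcp [ 610.7 -107.5   26.8] yaw 0.161 tilt -1.0 inblock [[-55.   92.7]] F [1.7 0.5 0.8] w 0.8 cmd q [-0.21  0.39  1.9   0.    0.85 -0.38]
bar [ 5.3042e+02 -1.2143e+02  1.6000e-01  1.3830e+01  1.2773e+02  3.3800e+02] inblock [[-54.   11.2]] dyaw -0.001
```

play_rows([
  {"dx":0,"dy":0.4,"dz":0,"turn":0},
  {"dx":0,"dy":0.6,"dz":0,"turn":0},
  {"dx":0.6,"dy":0,"dz":0,"turn":0},
  {"dx":0.8,"dy":0,"dz":0,"turn":0},
  {"dx":0.8,"dy":0,"dz":0,"turn":0},
  {"dx":0.3,"dy":-0.6,"dz":0,"turn":0},
  {"dx":0,"dy":-0.9,"dz":0,"turn":0},
  {"dx":0,"dy":-0.9,"dz":0,"turn":0},
  {"dx":0,"dy":-0.9,"dz":0,"turn":0},
  {"dx":0,"dy":-0.9,"dz":0,"turn":0},
])

```text
t: 13.1
eef_pos: [0.5377, -0.0663, 0.0263]
tcp_rot: [-0.001, 0.647, 0.762, -0.0]
force: [-0.4, -1.0, -0.0]
width: 0.0004
gripper_force: 0.0
```

play_rows([
  {"dx":0,"dy":-0.7,"dz":0,"turn":0},
  {"dx":0,"dy":-0.2,"dz":0,"turn":0},
  {"dx":0,"dy":0,"dz":0,"turn":0},
  {"dx":0,"dy":0,"dz":0,"turn":0},
  {"dx":0,"dy":0,"dz":0,"turn":0},
  {"dx":0,"dy":0,"dz":0,"turn":0},
], hand=60)

```text
t: 13.6
eef_pos: [0.5232, -0.0709, 0.027]
tcp_rot: [0.0, 0.648, 0.762, 0.0]
force: [0.3, -0.3, 0.8]
width: 0.0386
gripper_force: 0.0
```

```bash
python3 -c "
from h import *
st(); look(10,[535,-120,.16,15])"
```

```text
t 13.6 tcp [523.2 -70.9  27. ] yaw 0.161 tilt -1.0 inblock [[-105.    12.1]] F [ 0.3 -0.3  0.8] w 38.6 cmd q [-0.18  0.24  2.1   0.    0.8  -0.34]
bar [ 5.3049e+02 -1.2109e+02  1.6000e-01  1.3870e+01  1.2985e+02  3.4500e+02] inblock [[-54.3  11.3]] dyaw -0.003
```

play_rows([
  {"dx":-0.3,"dy":0,"dz":0,"turn":0},
  {"dx":-0.3,"dy":0,"dz":0,"turn":0},
  {"dx":-0.2,"dy":0,"dz":0,"turn":0},
  {"dx":-0.15,"dy":0,"dz":0,"turn":0},
  {"dx":-0.15,"dy":0,"dz":0,"turn":0},
  {"dx":-0.15,"dy":0,"dz":0,"turn":0},
  {"dx":-0.15,"dy":0,"dz":0,"turn":0},
  {"dx":-0.15,"dy":0,"dz":0,"turn":0},
  {"dx":-0.15,"dy":0,"dz":0,"turn":0},
  {"dx":-0.15,"dy":0,"dz":0,"turn":0},
])

```text
t: 14.48
eef_pos: [0.5279, -0.1076, 0.0267]
tcp_rot: [-0.0, 0.648, 0.762, 0.0]
force: [-0.4, 2.4, 1.6]
width: 0.0601
gripper_force: 1.2
```

play_rows([
  {"dx":-0.15,"dy":0,"dz":0,"turn":0},
  {"dx":-0.15,"dy":0,"dz":0,"turn":0},
  {"dx":-0.15,"dy":0,"dz":0,"turn":0},
  {"dx":-0.15,"dy":0,"dz":0,"turn":0},
  {"dx":-0.15,"dy":0,"dz":0,"turn":0},
  {"dx":-0.15,"dy":0,"dz":0,"turn":0},
])

```text
t: 14.98
eef_pos: [0.5309, -0.1257, 0.0267]
tcp_rot: [-0.0, 0.648, 0.762, -0.0]
force: [0.0, 2.3, 1.2]
width: 0.0601
gripper_force: 1.2
```

```bash
python3 -c "
from h import *
st(); look(11,[525,-150,.16,20])"
```

```text
t 14.9833 tcp [ 530.9 -125.7   26.7] yaw 0.161 tilt -1.0 inblock [[-49.7  10.9]] F [0.  2.3 1.2] w 60.1 cmd q [-0.28  0.27  2.06  0.    0.81 -0.44]
bar [ 5.3488e+02 -1.5443e+02  1.8000e-01  2.1070e+01  1.2973e+02  3.4700e+02] inblock [[-20.7  10.3]] dyaw 0.016
```

Climbing well with a 2 N push. Over the lip next.

play_rows([
  {"dx":-0.12,"dy":0,"dz":0,"turn":0},
  {"dx":-0.12,"dy":0,"dz":0,"turn":0},
  {"dx":-0.12,"dy":0,"dz":0,"turn":0},
  {"dx":-0.12,"dy":0,"dz":0,"turn":0},
  {"dx":-0.12,"dy":0,"dz":0,"turn":0},
  {"dx":-0.1,"dy":0,"dz":0,"turn":0},
  {"dx":0,"dy":0,"dz":0,"turn":0},
])

```text
t: 15.62
eef_pos: [0.5333, -0.1398, 0.0267]
tcp_rot: [0.0, 0.648, 0.762, -0.0]
force: [-0.2, 0.0, -0.8]
width: 0.0598
gripper_force: 0.0
```

```bash
python3 -c "
from h import *
st(); look(12,[525,-168,.16,20])"
```

```text
t 15.6167 tcp [ 533.3 -139.8   26.7] yaw 0.161 tilt -1.0 inblock [[-35.4  11.1]] F [-0.2  0.  -0.8] w 59.8 cmd q [-0.3   0.28  2.05 -0.    0.81 -0.46]
bar [ 5.3800e+02 -1.7286e+02  1.6000e-01  1.8070e+01  1.2862e+02  3.4600e+02] inblock [[-2.  10.4]] dyaw 0.0
```

The bar has dropped into the V (x about −2, parallel), with y about +10. Now around to its free end with closed fingers.

play_rows([
  {"dx":0.6,"dy":0,"dz":0,"turn":0},
  {"dx":0.2,"dy":0.6,"dz":0,"turn":0},
  {"dx":0,"dy":0.9,"dz":0,"turn":0},
  {"dx":0,"dy":0.9,"dz":0,"turn":0},
  {"dx":0,"dy":0.9,"dz":0,"turn":0},
  {"dx":0,"dy":0.9,"dz":0,"turn":0},
  {"dx":0,"dy":0.8,"dz":0,"turn":0},
  {"dx":0,"dy":0.4,"dz":0,"turn":0},
  {"dx":-0.6,"dy":0,"dz":0,"turn":0},
  {"dx":-0.8,"dy":0,"dz":0,"turn":0},
], hand=0)

```text
t: 16.5
eef_pos: [0.6416, -0.1329, 0.0263]
tcp_rot: [-0.001, 0.647, 0.763, -0.0]
force: [-0.2, -0.3, -0.7]
width: 0.0005
gripper_force: 0.0
```

play_rows([
  {"dx":-0.7,"dy":0,"dz":0,"turn":0},
  {"dx":-0.2,"dy":-0.2,"dz":0,"turn":0},
  {"dx":-0.1,"dy":-0.3,"dz":0,"turn":0},
  {"dx":0,"dy":-0.3,"dz":0,"turn":0},
  {"dx":0,"dy":-0.2,"dz":0,"turn":0},
  {"dx":0,"dy":-0.1,"dz":0,"turn":0},
])

```text
t: 17.0
eef_pos: [0.6214, -0.157, 0.0265]
tcp_rot: [-0.001, 0.648, 0.761, -0.0]
force: [-0.5, -0.8, 0.5]
width: 0.0002
gripper_force: 0.0
```

```bash
python3 -c "
from h import *
st(); look(13,[535,-172,.16,20])"
```

```text
t 17.0 tcp [ 621.4 -157.    26.5] yaw 0.16 tilt -1.0 inblock [[-4.4 95.4]] F [-0.5 -0.8  0.5] w 0.2 cmd q [-0.29  0.42  1.85  0.    0.87 -0.45]
bar [ 5.3904e+02 -1.7360e+02  1.4000e-01  1.7890e+01  1.2658e+02  3.4000e+02] inblock [[-1.1 11.4]] dyaw -0.018
```

play_rows([
  {"dx":0,"dy":-0.1,"dz":0,"turn":0},
  {"dx":0,"dy":-0.1,"dz":0,"turn":0},
  {"dx":0,"dy":-0.1,"dz":0,"turn":0},
  {"dx":0,"dy":-0.1,"dz":0,"turn":0},
])

```text
t: 17.38
eef_pos: [0.6156, -0.1581, 0.0269]
tcp_rot: [0.0, 0.648, 0.762, 0.0]
force: [0.9, 0.2, -1.1]
width: 0.0003
gripper_force: 0.5
```

play_rows([
  {"dx":0,"dy":-0.05,"dz":0,"turn":0},
  {"dx":0,"dy":-0.05,"dz":0,"turn":0},
])

```text
t: 17.55
eef_pos: [0.6136, -0.1585, 0.0269]
tcp_rot: [0.0, 0.648, 0.762, 0.0]
force: [1.5, 0.6, 0.1]
width: 0.0004
gripper_force: 0.6
```

play_rows([
  {"dx":0,"dy":-0.05,"dz":0,"turn":0},
  {"dx":0,"dy":-0.05,"dz":0,"turn":0},
])

```text
t: 17.72
eef_pos: [0.6117, -0.159, 0.0269]
tcp_rot: [0.0, 0.648, 0.762, 0.0]
force: [4.9, 2.2, 0.1]
width: 0.0002
gripper_force: 2.5
```

play_rows([
  {"dx":0,"dy":-0.05,"dz":0,"turn":0},
  {"dx":0,"dy":0,"dz":0,"turn":0},
])

```text
t: 17.88
eef_pos: [0.6117, -0.1592, 0.0273]
tcp_rot: [0.001, 0.648, 0.762, 0.001]
force: [5.0, 1.2, -0.4]
width: 0.0007
gripper_force: 2.4
```

```bash
python3 -c "
from h import *
st(); look(14,[535,-172,.16,20])"
```

```text
t 17.8833 tcp [ 611.7 -159.2   27.3] yaw 0.161 tilt -1.0 inblock [[-3.8 85.4]] F [ 5.   1.2 -0.4] w 0.7 cmd q [-0.29  0.4   1.87  0.    0.86 -0.46]
bar [ 5.3221e+02 -1.7443e+02  1.4000e-01  1.8170e+01  1.2479e+02  3.4000e+02] inblock [[-1.4  4.5]] dyaw -0.021
```

The TCP stopped advancing at the expected place (85.4 mm, expected 85.6) with about 5 N, so the bar is on the stop. Retract and check.

play_rows([
  {"dx":0,"dy":0.2,"dz":0,"turn":0},
  {"dx":0,"dy":0.4,"dz":0,"turn":0},
  {"dx":0,"dy":0.6,"dz":-0.3,"turn":0},
  {"dx":0,"dy":0.3,"dz":-0.8,"turn":0},
  {"dx":0,"dy":0,"dz":-0.9,"turn":0},
  {"dx":0,"dy":0,"dz":-0.9,"turn":0},
  {"dx":0,"dy":0,"dz":-0.9,"turn":0},
  {"dx":0.9,"dy":0,"dz":-0.9,"turn":0},
  {"dx":0.9,"dy":0,"dz":-0.5,"turn":0},
  {"dx":0,"dy":0,"dz":0,"turn":0},
])

```text
t: 18.77
eef_pos: [0.6353, -0.1169, 0.1334]
tcp_rot: [0.001, 0.647, 0.762, 0.001]
force: [-0.2, 0.4, -0.8]
width: 0.0006
gripper_force: 0.0
```

```bash
python3 -c "
from h import *
st(); look(15,[535,-172,.16,20])
i=cv2.imread('pics/side15.png')[170:290,180:340]; cv2.imwrite('pics/c15.png',cv2.resize(i,None,fx=4,fy=4,interpolation=cv2.INTER_CUBIC))"
```

```text
t 18.7667 tcp [ 635.3 -116.9  133.4] yaw 0.162 tilt -1.0 inblock [[-41.8 115.4]] F [-0.2  0.4 -0.8] w 0.6 cmd q [-0.22  0.3   1.78  0.    1.05 -0.38]
bar [ 5.3052e+02 -1.8590e+02  4.1000e-01  1.8220e+01  1.3575e+02  2.1500e+02] inblock [[9.7 1. ]] dyaw 0.247
```

View pics/c15.png

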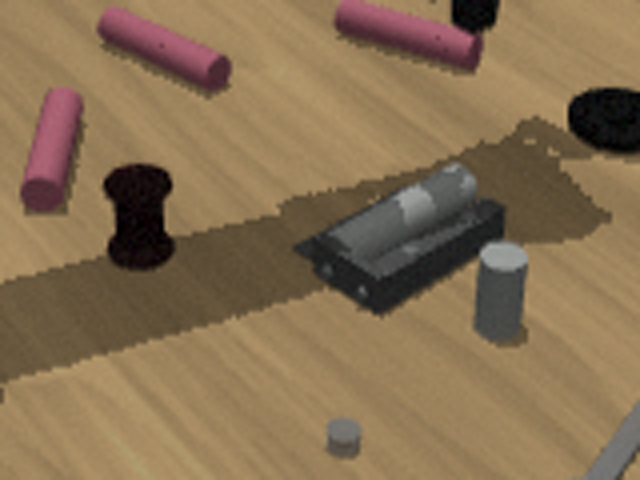

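The bar lies in the V behind the stop plate (crop 340,240 to 465,180), and its surroundings are untouched. The last fit was thrown off by the arm's shadow, so I'll refit with a spatial gate and then hand in if it's good.

```bash
python3 -c "
from h import *
shot('top',16)
for n,t in(('side',15),('side',14),('top',16)):
  P,C,U=load(n,t); q=toB(P*1000,B); P=P[(q[:,0]>-17)&(q[:,0]<8)&(abs(q[:,1])<75)&(P[:,2]>.02)]
  v=fitbar(P,[535,-172,.16,20]); print(np.round(v,3),toB(np.array([v[:2]]),B).round(1),round(v[2]-B[2],3))
"
```

```text
[ 5.26696e+02 -1.74255e+02  1.66000e-01  1.75600e+01  1.38764e+02
  2.20000e+02] [[-2.4 -0.9]] 0.006
[ 5.29335e+02 -1.73519e+02  1.50000e-01  1.80310e+01  1.40614e+02
  2.25000e+02] [[-2.7  1.8]] -0.01
[ 5.65384e+02 -1.67704e+02  1.05000e-01  1.80860e+01  6.00430e+01
  5.00000e+01] [[-2.7 38.3]] -0.055
```

```bash
python3 -c "
from h import *
print(manip.close_job())"
```

```text
the job is handed in; nothing more can be done
None
```

The bar was rolled up the ramp and over the lip, then slid along the V until it met the stop plate, and I handed the job in at about 19 s. The last camera fits put it parallel in the V; that its end is on the stop rests on the push halting at the expected point with about 5 N, and no verdict was returned.

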